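Lean the control panel against the chassis

ROBOT

A 6-joint arm with a two-finger parallel gripper is mounted at the origin on the work surface. World frame = base frame: x ahead of the robot, y to its left, z up, the work surface at z = 0. Lengths are in m, angles in rad, forces in N, time in s.
With the tool pointing down it reaches from about 0.3 to 1 m from the base axis. Payload 5.1 kg.
Tool frame: the origin (TCP) lies on the centre line of the jaws, within the pads' length; the fingertips stand 8 mm ahead of it and the grasp point (between the pads) lies 11 mm behind it; z points along the fingers, y is the line along which they close (so a half turn about z gives the same grasp; the last joint's range is limited). The gripper opens to 95 mm and grips with 3 to 60 N. Pads are 20 mm wide; open, the fingers measure 119 mm over their backs; the gripper's body (75 mm by 180 mm) begins 59 mm behind the grasp point.
Start: joints at [-1.266, 0.124, 1.65, -0, 1.367, -0.083], TCP at [0.246, -0.602, 0.223] pointing down, gripper open.
Joint ranges: [-2.61, 2.61], [-1.02, 2.33], [0.03, 2.71], [-1.35, 4.49], [0.32, 2.68], [-2.91, 2.91]. Speed limits (rad/s): [2.57, 2.57, 3.14, 3.14, 3.14, 3.14].

INTERFACE

Orientations are given as a unit quaternion [x, y, z, w].
In Python, from bench import ctrl gives the robot as it stands. The module is installed in compiled form; this text tells all that it offers.
- The arm moves only by the shell command python3 -m creep 'ROWS' [FORCE]. ROWS is JSON, a list of rows, each an object of numbers: "gripper": the finger opening in cm, from 0 to 9.51; "dx", "dy", "dz": the shift along the tool's x, y, z in cm; "rx", "ry", "rz": the turn, a rotation vector about the tool's x, y, z in rad. In form: [{"gripper": .., "dx": .., "dy": .., "dz": .., "rx": .., "ry": .., "rz": ..}, ...]. A call has 1 to 8 rows; each row shifts and turns the commanded pose from where the row before left it, along the tool's axes as they then stand; what a row does not reach is not made up. A row lasts 1/8 s, in which the tool goes at most 62.5 mm and 10.7 degrees, less where a joint would pass 70% of its speed; a pose out of reach is approached as far as the arm can. A call with a gripper value outside its range is refused whole. The fingers move at their own pace and stop on an object; FORCE is the grip in N (left out, the last holds). Time passes only in rows, so rows that do not move let the fingers close. It gives the time, the measured TCP pose, the force, the opening and the grip force at its end, in the units of the state.
- ctrl.sense(): the state, without advancing time (a new reading comes with each control period).
- ctrl.camera(name): name is "side" or "top" or "wrist"; returns (picture, depth): 480x640x3 uint8, red, green, blue; 480x640 float32, m along the optical axis (not along the pixel's ray), 0 where there is no reading.
- ctrl.camera_params(name): a dict with "K" (3x3 intrinsics, pixels), "R" (3x3) and "t" (3): a world point X has camera coordinates R X + t. Camera axes: x right, y down, z forward; pixel columns grow to the right and rows downward; lengths in m; the calibration is good to about 2 mm. A picture is of the moment at which its call begins: read the wrist's pose just before it. camera_params takes no time and is no camera call; for the wrist camera it gives the pose at the moment of the call.
- ctrl.close_job(): hands the job in; it is judged then, once.
The state is a dict: "clock": time; "joint_pos": joint angles; "qvel": joint speeds; "effort": joint torques, N m; "eef_pos": TCP position; "ee_rot": TCP orientation; "ft_force": force on the tool from outside, world axes, zero at the start; "torque": the same for the moment, N m; "grip_width": opening from 0.0 (shut) to 1.0 (fully open); "grip_force": force on a finger pad.
Only numpy, scipy, OpenCV 4.12 (cv2) and the standard library are available. Lean on these libraries where they do the work, as an engineer would, in place of code of your own. Each camera call takes 0.05 s, during which the arm holds its last target. There are 200 camera calls.

TASK

Take the tall control panel with the push buttons out of the wooden rack and lean it back against the front of the steel chassis, right way up with its buttons facing outwards. Set its foot on the bench close behind the wooden stop bar, square to the bar and roughly centred on it, and let go so that it rests there by itself. Leave the shorter vented cover standing in the rack.

Things in the scene. Friction and masses are not known exactly. Their poses are not given: they have to be found in the camera images.
- panel_center (a point): centre (half-way up, mid-thickness) of the control panel: flat black board 220 mm tall (z), 160 wide (y), 10 thick (x), about 0.35 kg; +x comes out of the side with coloured buttons and two white dials, 4 mm proud; the top 60 mm is bare. It starts upright in a plywood rack with two slots 90 mm apart; slots are 14 mm wide, floor 10 mm and rims 45 mm above the bench.
- cover_center (a point): centre (half-way up, mid-thickness) of the vented cover, which stays where it is: a flat black board 150 mm tall (z), 160 wide (y) and 10 thick (x) with five horizontal vent lines and no buttons, standing upright in the other slot of the rack.
- chassis: steel chassis fixed to the bench: a plain closed box 240 mm wide (y), 130 deep (x), 120 high (z). Origin at the bottom of its flat upright front face, midway along; +x points out of that face, away from the robot, to the stop bar; the box extends 130 mm to -x. The leaning panel rests on the top edge of this face and overhangs it.
- stop_foot (a point): middle of the stop bar's face that looks at the chassis, at bench level. Wooden bar fixed to the bench parallel to the chassis front, 220 mm long (y), 16 thick (to +x from this point), 22 high; +x points away from the chassis. This face is 58 to 75 mm in front of the chassis front, so a panel with its foot at the bar leans back some 21 to 29 degrees from upright.
There are look-alikes about, which are no part of the job. Leave any blue, green or yellow look-alike of the part that bears stop_foot alone.

How it is judged:
At the end, for the whole second after the job is handed in: the control panel rests against the chassis right way up with its buttons outwards, tilted back 11 to 37 degrees from upright, its foot on the bench within about 18 mm behind the stop bar, within 35 mm of centred on the bar and within 11 degrees of square to it, at rest (angle between panel_center's own z axis and vertical between 0.2 and 0.65 rad and angle between panel_center's own x axis and vertical below 1.4 rad and angle between the y axis of panel_center and the y axis of stop_foot, either way round below 0.2 rad and x of stop_foot in the frame of panel_center between -0.008 and 0.022 m and z of stop_foot in the frame of panel_center between -0.128 and -0.1 m and y of panel_center in the frame of stop_foot between -0.035 and 0.035 m and contact force between panel and chassis above 0.1 N and linear speed of panel below 0.02 m/s and angular speed of panel below 0.1 rad/s); the robot touches nothing.
It fails at once if the vented cover is moved from its place by more than 15 mm (distance of cover_center from where it was at the start of the episode above 0.015 m).
It also fails if it takes over 45 s, if anything falls off the work surface, if the arm or the gripper's body presses on something with over 40 N, if the wrist force passes 120 N, or if a joint passes its speed limit or range.

## Working session

There is one attempt and no reset: what is moved stays moved. The work goes in short steps, Python scripts to look and compute and a shell command to move; the robot and the scene stay as the last step left them, time stands still between calls to the robot, and variables do not carry over. Pictures are saved under pics/ and viewed, at most 10 in all, crops included, and the job is handed in when it is done.

```bash
mkdir -p pics
python3 - <<'E'
from bench import ctrl
import cv2,numpy as np
for n in("side","top"):
    im,d=ctrl.camera(n);p=ctrl.camera_params(n)
    cv2.imwrite(f"pics/{n}0.png",im[:,:,::-1]);np.savez(f"{n}0.npz",im=im,d=d,**p)
    print(n,(-p["R"].T@p["t"]).round(3),p["R"].round(2).tolist(),p["K"][0,0])
s=ctrl.sense();print(s)
E
```

```text
side [-0.037 -1.08   0.988] [[0.9, -0.44, 0.02], [-0.26, -0.58, -0.77], [0.35, 0.69, -0.63]] 519.7688232992894
top [ 0.35  -0.127  1.422] [[-0.03, -1.0, -0.01], [-1.0, 0.03, -0.08], [0.08, 0.01, -1.0]] 564.9959182693316
{'clock': 0.1, 'joint_pos': array([-1.26563184e+00,  1.24439710e-01,  1.65150096e+00, -2.50253697e-05,
        1.36750374e+00, -8.26152272e-02]), 'qvel': array([ 0.00013381, -0.00046091, -0.00239874, -0.00129823, -0.00191436,
        0.00148334]), 'effort': array([ 5.65370829e-04, -4.18879545e+01, -3.61097002e+01,  7.76750408e-02,
        4.61582153e-02, -5.46837089e-05]), 'eef_pos': array([ 0.24557785, -0.60122642,  0.22153163]), 'ee_rot': array([ 9.81261264e-01,  1.92679722e-01, -1.14990977e-04, -9.18789713e-04]), 'ft_force': array([-0.45532623,  0.34589881, -0.68845915]), 'torque': array([-0.01397361,  0.03932002,  0.01566363]), 'grip_force': 0.0, 'grip_width': 0.9972355106529689}
```

View pics/side0.png

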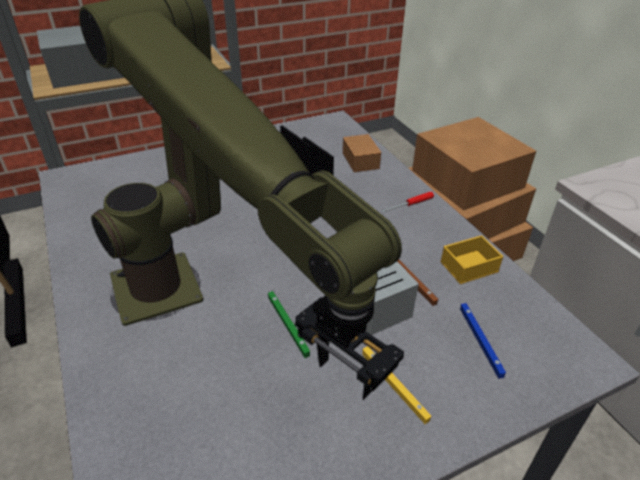

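View pics/top0.png

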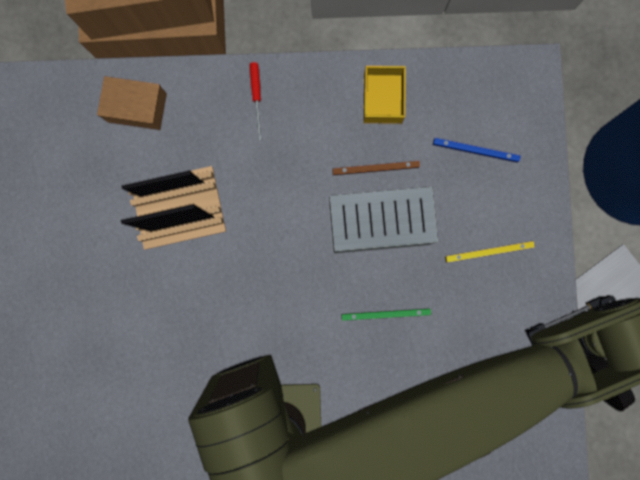

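The top picture shows the chassis at about (383,220), the brown stop bar at (375,168) and the rack at (175,208) with two boards. Next I'll measure them from the depth image.

```bash
cat > h.py <<'E'
import numpy as np
def cloud(z):
    d=z["d"];v,u=np.mgrid[:480,:640];K=z["K"]
    c=np.stack([(u-K[0,2])/K[0,0]*d,(v-K[1,2])/K[1,1]*d,d],-1)
    return (c-z["t"])@z["R"]
E
python3 - <<'E'
import numpy as np,cv2
from h import cloud
z=np.load("top0.npz");P=cloud(z);im=z["im"]
bench=P[330:420,20:150].reshape(-1,3);print("bench z",np.median(bench[:,2]))
def rect(n,u0,u1,v0,v1,z0,z1):
    Q=P[v0:v1,u0:u1].reshape(-1,3);Q=Q[(Q[:,2]>z0)&(Q[:,2]<z1)]
    r=cv2.minAreaRect((Q[:,:2]*1000).astype(np.float32));print(n,len(Q),np.round(r[0],1),np.round(r[1],1),round(r[2],2),"z",np.percentile(Q[:,2],[5,50,95]).round(4))
    # PCA
    c=Q[:,:2].mean(0);w,V=np.linalg.eigh(np.cov((Q[:,:2]-c).T));print("   mean",c.round(4),"long axis deg",np.degrees(np.arctan2(V[1,1],V[0,1])).round(2))
rect("chassis",320,450,178,260,.11,.13)
rect("bar",322,430,150,185,.014,.03)
rect("nearTall",110,240,190,240,.17,.3)
rect("nearboard",110,240,195,240,.06,.3)
rect("far",110,240,160,198,.1,.3)
rect("rack",110,240,160,255,.035,.052)
for v in range(165,250,4):
  print(v,[int(1000*P[v,u,2]) for u in range(116,232,6)])
s=np.load("side0.npz")
cv2.imwrite("pics/sc.png",cv2.resize(s["im"][100:200,250:400,::-1],(750,500),interpolation=2))
cv2.imwrite("pics/tc.png",cv2.resize(im[150:260,105:245,::-1],(760,597),interpolation=2))
E
```

```text
bench z 0.001157382754110996
chassis 5783 [ 493.8 -261.6] [131.3 240.4] 3.26 z [0.1162 0.1205 0.125 ]
   mean [ 0.4926 -0.2614] long axis deg 93.33
bar 587 [ 633.9 -258.2] [ 17.9 220.3] 3.54 z [0.0168 0.0221 0.0269]
   mean [ 0.6332 -0.2579] long axis deg 93.26
nearTall 716 [505.9 229.8] [ 12.5 161.6] 10.37 z [0.1766 0.2262 0.234 ]
   mean [0.5045 0.2272] long axis deg 101.08
nearboard 1283 [511.9 250.2] [188.3  80.8] 73.65 z [0.0736 0.1819 0.233 ]
   mean [0.504  0.2265] long axis deg 100.34
far 737 [593.1 253.3] [ 12.6 159.5] 10.97 z [0.1053 0.1519 0.1641]
   mean [0.591  0.2515] long axis deg 101.11
rack 1412 [548.7 243.3] [133.6 211.4] 11.58 z [0.0379 0.0456 0.0507]
   mean [0.543  0.2308] long axis deg 107.48
165 [0, 1, -1, 2, -1, 0, 2, 2, 3, 10, 3, -2, 4, 4, 3, 0, 4, 0, -4, 5]
169 [0, 0, 1, -1, 3, 2, -2, -2, 0, 3, 0, -1, 0, -2, 12, 6, 6, 1, -1, 0]
173 [3, 3, 0, 0, 4, 3, -6, 0, 0, -3, 161, 160, 161, 7, 44, 40, 22, 0, 1, 0]
177 [4, -2, 7, 2, 1, 3, 0, 161, 160, 163, 160, 148, 135, 125, 48, 42, 31, -1, 0, 4]
181 [3, 5, 4, 2, 163, 163, 161, 156, 157, 138, 125, 108, 98, 82, 57, 13, 1
[... 703 characters left out ...]
235, 224, 214, 200, 185, 164, 148, 130, 114, 94, 79, 35, 12, 6, 0]
221 [1, 225, 231, 229, 217, 202, 181, 160, 147, 132, 110, 90, 73, 53, 34, 41, 45, 43, 6, 6]
225 [1, 2, 202, 182, 169, 149, 129, 115, 97, 77, 59, 32, 45, 45, 49, 43, 33, 11, 10, -3]
229 [0, 5, 2, 0, 114, 92, 71, 50, 38, 46, 51, 45, 42, 33, 12, 11, 9, 5, 13, 5]
233 [5, 0, 0, -2, 0, 13, 49, 47, 45, 41, 28, 10, 8, 15, 13, 13, 13, -3, 0, -1]
237 [2, 0, 4, -2, 45, 46, 49, 36, 11, 10, 10, 10, 7, 12, 0, 3, 4, 5, -2, -1]
241 [0, -2, 0, 1, 29, 14, 12, 12, 14, 11, 9, 1, 2, -2, 0, 1, -2, 3, 1, 5]
245 [0, -3, 3, 2, -2, 9, 10, 14, -2, 7, 1, -5, 8, 1, 0, 2, -1, -1, 0, -3]
249 [0, 1, -4, 4, 5, 0, 6, 0, -8, 0, 1, 1, 4, 5, 1, -1, -3, 0, -1, 2]
```

View pics/tc.png

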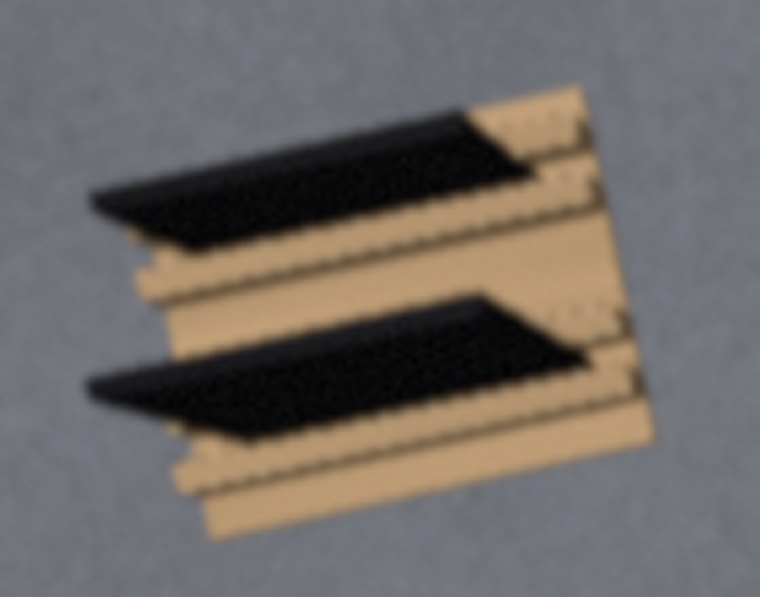

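View pics/sc.png

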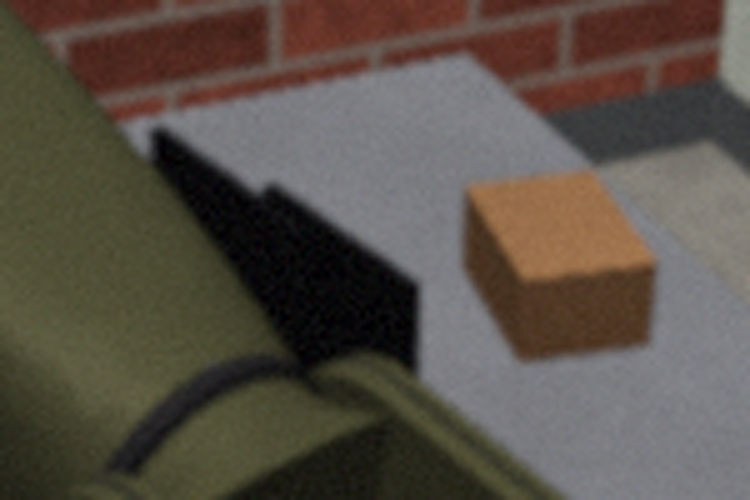

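The tall panel is in the near slot. Its robot side shows no buttons, so they face +x, which is already the outward direction at the chassis. I'll raise the tool and yaw it.

```bash
cat >> h.py <<'E'
from scipy.spatial.transform import Rotation as R
def togo(p,yaw,tilt=0):
    """target: tool y along yaw(deg), tool z down, tilted back (panel x turned up) by tilt deg"""
    from bench import ctrl
    s=ctrl.sense();a=R.from_quat(s["ee_rot"])
    x=R.from_euler("z",yaw,degrees=True)*R.from_euler("y",-tilt,degrees=True)
    M=x.as_matrix();T=R.from_matrix(np.stack([M[:,1],M[:,0],-M[:,2]],1))
    print("t",round(s["clock"],2),"pos",s["eef_pos"].round(4),"F",s["ft_force"].round(2),"w",round(s["grip_width"],3),"gf",round(s["grip_force"],1),"j",s["joint_pos"].round(2))
    print("go cm",(a.inv().apply(np.array(p)-s["eef_pos"])*100).round(2),"rot",(a.inv()*T).as_rotvec().round(3))
E
python3 -m creep '[{"gripper":9.5,"dz":-6},{"gripper":9.5,"dz":-6},{"gripper":9.5,"dz":-6},{"gripper":9.5,"rz":-0.17},{"gripper":9.5,"rz":-0.17},{"gripper":9.5,"rz":-0.17},{"gripper":9.5,"rz":-0.17},{"gripper":9.5,"rz":-0.17}]'
python3 -m creep '[{"gripper":9.5,"rz":-0.17},{"gripper":9.5,"rz":-0.17},{"gripper":9.5,"rz":-0.17},{"gripper":9.5}]'
python3 -c "
from h import *
togo([.506,.229,.36],10.6)"
```

```text
t 0.1 pos [ 0.2456 -0.6012  0.2215] F [-0.46  0.35 -0.69] w 0.997 gf 0.0 j [-1.27  0.12  1.65 -0.    1.37 -0.08]
go cm [ 55.5  -67.04 -13.72] rot [-1.000e-03 -1.000e-03 -1.368e+00]$[0]: bad value
$[0]: bad value
```

```bash
python3 -m creep '[{"gripper":9.5,"dx":0,"dy":0,"dz":-6,"rx":0,"ry":0,"rz":0}]'; python3 -m creep '[{"gripper":9.0,"dx":0.0,"dy":0.0,"dz":-6.0,"rx":0.0,"ry":0.0,"rz":0.0}]'
```

```text
clock: 0.22
eef_pos: [0.2447, -0.5984, 0.275]
ee_rot: [0.981, 0.193, -0.001, -0.007]
ft_force: [-0.4, -0.3, 0.4]
grip_width: 1.0
grip_force: 0.0
clock: 0.35
eef_pos: [0.2455, -0.601, 0.3421]
ee_rot: [0.981, 0.193, -0.0, -0.002]
ft_force: [0.1, -0.6, 0.3]
grip_width: 0.961
grip_force: 0.0
```

All seven keys have to be given.

```bash
python3 -m creep '[{"gripper":9.0,"dx":0,"dy":0,"dz":-6,"rx":0,"ry":0,"rz":-0.17},{"gripper":9.0,"dx":0,"dy":0,"dz":0,"rx":0,"ry":0,"rz":-0.17},{"gripper":9.0,"dx":0,"dy":0,"dz":0,"rx":0,"ry":0,"rz":-0.17},{"gripper":9.0,"dx":0,"dy":0,"dz":0,"rx":0,"ry":0,"rz":-0.17},{"gripper":9.0,"dx":0,"dy":0,"dz":0,"rx":0,"ry":0,"rz":-0.17},{"gripper":9.0,"dx":0,"dy":0,"dz":0,"rx":0,"ry":0,"rz":-0.17},{"gripper":9.0,"dx":0,"dy":0,"dz":0,"rx":0,"ry":0,"rz":-0.17},{"gripper":9.0,"dx":0,"dy":0,"dz":0,"rx":0,"ry":0,"rz":-0.17}]' | head -2
python3 -c "
from h import *
togo([.506,.229,.36],10.6)"
```

```text
clock: 1.35
eef_pos: [0.2457, -0.6016, 0.4019]
t 1.35 pos [ 0.2457 -0.6016  0.4019] F [-0.59 -0.08  1.51] w 0.948 gf 0.0 j [-1.27  0.07  1.41  0.    1.66 -1.45]
go cm [76.94 40.68  4.28] rot [-0.    -0.001 -0.002]
```

```bash
python3 -m creep '[{"gripper":9.0,"dx":4.8,"dy":2.5,"dz":0,"rx":0,"ry":0,"rz":0},{"gripper":9.0,"dx":4.8,"dy":2.5,"dz":0,"rx":0,"ry":0,"rz":0},{"gripper":9.0,"dx":4.8,"dy":2.5,"dz":0,"rx":0,"ry":0,"rz":0},{"gripper":9.0,"dx":4.8,"dy":2.5,"dz":0,"rx":0,"ry":0,"rz":0},{"gripper":9.0,"dx":4.8,"dy":2.5,"dz":0,"rx":0,"ry":0,"rz":0},{"gripper":9.0,"dx":4.8,"dy":2.5,"dz":0,"rx":0,"ry":0,"rz":0},{"gripper":9.0,"dx":4.8,"dy":2.5,"dz":0,"rx":0,"ry":0,"rz":0},{"gripper":9.0,"dx":4.8,"dy":2.5,"dz":0,"rx":0,"ry":0,"rz":0}]' | head -2
python3 -m creep '[{"gripper":9.0,"dx":4.8,"dy":2.5,"dz":0,"rx":0,"ry":0,"rz":0},{"gripper":9.0,"dx":4.8,"dy":2.5,"dz":0,"rx":0,"ry":0,"rz":0},{"gripper":9.0,"dx":4.8,"dy":2.5,"dz":0,"rx":0,"ry":0,"rz":0},{"gripper":9.0,"dx":4.8,"dy":2.5,"dz":0,"rx":0,"ry":0,"rz":0},{"gripper":9.0,"dx":4.8,"dy":2.5,"dz":0,"rx":0,"ry":0,"rz":0},{"gripper":9.0,"dx":4.8,"dy":2.5,"dz":0,"rx":0,"ry":0,"rz":0},{"gripper":9.0,"dx":4.8,"dy":2.5,"dz":0,"rx":0,"ry":0,"rz":0},{"gripper":9.0,"dx":0,"dy":0,"dz":0,"rx":0,"ry":0,"rz":0}]' | head -2
python3 - <<'E'
from h import *
from bench import ctrl
import cv2
togo([.506,.229,.36],10.6)
im,d=ctrl.camera("wrist");p=ctrl.camera_params("wrist");z=dict(d=d,**p)
cv2.imwrite("pics/w1.png",im[:,:,::-1]);np.savez("w1.npz",im=im,**z)
P=cloud(z).reshape(-1,3)
P=P[(abs(P[:,0]-.506)<.05)&(abs(P[:,1]-.23)<.15)&(P[:,2]>.215)&(P[:,2]<.25)]
print(len(P),P.mean(0) if len(P) else 0,np.percentile(P,[1,99],axis=0).round(3) if len(P) else 0)
if len(P):print(cv2.minAreaRect((P[:,:2]*1000).astype(np.float32)))
E
```

```text
clock: 2.35
eef_pos: [0.375, -0.1868, 0.4022]
clock: 3.35
eef_pos: [0.4881, 0.1758, 0.4011]
t 3.35 pos [0.4881 0.1758 0.4011] F [-0.91  0.2   0.35] w 0.946 gf 0.0 j [ 0.24 -0.22  1.69  0.    1.68  0.06]
go cm [4.91 2.74 4.11] rot [-0.003 -0.    -0.003]
2231 [0.50485809 0.23344323 0.23111216] [[0.488 0.153 0.218]
 [0.523 0.306 0.234]]
((506.15240478515625, 229.1372528076172), (10.252674102783203, 159.42608642578125), 10.809168815612793)
```

View pics/w1.png

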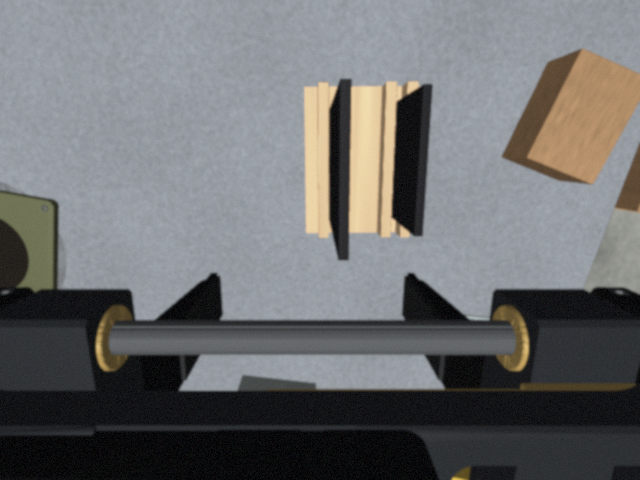

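The wrist picture shows the tall panel at (342,168) and the cover at (412,160). They are aligned with the fingers, and no buttons show on the robot-side face. The panel's top is centred at (0.506, 0.229). Next: align, descend and grip.

```bash
python3 -m creep '[{"gripper":6.0,"dx":4.9,"dy":2.75,"dz":2,"rx":0,"ry":0,"rz":-0.004},{"gripper":6.0,"dx":0,"dy":0,"dz":5,"rx":0,"ry":0,"rz":0},{"gripper":6.0,"dx":0,"dy":0,"dz":2,"rx":0,"ry":0,"rz":0},{"gripper":6.0,"dx":0,"dy":0,"dz":0,"rx":0,"ry":0,"rz":0},{"gripper":6.0,"dx":0,"dy":0,"dz":0,"rx":0,"ry":0,"rz":0}]' 
python3 -c "
from h import *
togo([.506,.229,.187],10.8)"
```

```text
clock: 4.03
eef_pos: [0.5074, 0.2256, 0.3152]
ee_rot: [0.641, 0.768, 0.002, 0.001]
ft_force: [1.1, -0.4, 0.5]
grip_width: 0.63
grip_force: 0.0
t 4.03 pos [0.5074 0.2256 0.3152] F [ 1.13 -0.41  0.47] w 0.63 gf 0.0 j [ 0.32 -0.13  1.75 -0.    1.52  0.14]
go cm [ 0.36 -0.12 12.82] rot [ 0.004 -0.    -0.009]
```

```bash
python3 -m creep '[{"gripper":5.5,"dx":0.35,"dy":-0.1,"dz":3,"rx":0.004,"ry":0,"rz":-0.008},{"gripper":5.5,"dx":0,"dy":0,"dz":3,"rx":0,"ry":0,"rz":0},{"gripper":5.5,"dx":0,"dy":0,"dz":3,"rx":0,"ry":0,"rz":0},{"gripper":5.5,"dx":0,"dy":0,"dz":3,"rx":0,"ry":0,"rz":0},{"gripper":5.5,"dx":0,"dy":0,"dz":0.8,"rx":0,"ry":0,"rz":0},{"gripper":5.5,"dx":0,"dy":0,"dz":0,"rx":0,"ry":0,"rz":0}]' 
python3 -c "
from h import *
togo([.506,.229,.187],10.8)"
```

```text
clock: 4.78
eef_pos: [0.5054, 0.2294, 0.1862]
ee_rot: [0.637, 0.771, -0.001, -0.001]
ft_force: [1.1, -0.6, 0.2]
grip_width: 0.579
grip_force: 0.0
t 4.78 pos [0.5054 0.2294 0.1862] F [ 1.14 -0.64  0.2 ] w 0.579 gf 0.0 j [ 0.33 -0.06  1.9   0.    1.3   0.14]
go cm [-0.05  0.06 -0.08] rot [-0.002 -0.     0.   ]
```

```bash
python3 -m creep '[{"gripper":0,"dx":0,"dy":0,"dz":0,"rx":0,"ry":0,"rz":0},{"gripper":0,"dx":0,"dy":0,"dz":0,"rx":0,"ry":0,"rz":0},{"gripper":0,"dx":0,"dy":0,"dz":0,"rx":0,"ry":0,"rz":0},{"gripper":0,"dx":0,"dy":0,"dz":0,"rx":0,"ry":0,"rz":0},{"gripper":0,"dx":0,"dy":0,"dz":0,"rx":0,"ry":0,"rz":0},{"gripper":0,"dx":0,"dy":0,"dz":0,"rx":0,"ry":0,"rz":0}]' 40
python3 -m creep '[{"gripper":0,"dx":0,"dy":0,"dz":-1,"rx":0,"ry":0,"rz":0},{"gripper":0,"dx":0,"dy":0,"dz":-2,"rx":0,"ry":0,"rz":0},{"gripper":0,"dx":0,"dy":0,"dz":-2,"rx":0,"ry":0,"rz":0},{"gripper":0,"dx":0,"dy":0,"dz":-3,"rx":0,"ry":0,"rz":0},{"gripper":0,"dx":0,"dy":0,"dz":-4,"rx":0,"ry":0,"rz":0},{"gripper":0,"dx":0,"dy":0,"dz":-4,"rx":0,"ry":0,"rz":0},{"gripper":0,"dx":0,"dy":0,"dz":-4,"rx":0,"ry":0,"rz":0},{"gripper":0,"dx":0,"dy":0,"dz":0,"rx":0,"ry":0,"rz":0}]'
python3 -c "
from h import *
togo([.66,-.258,.386],3.4)"
```

```text
clock: 5.52
eef_pos: [0.5052, 0.2294, 0.1847]
ee_rot: [0.637, 0.771, -0.001, -0.001]
ft_force: [2.8, 0.3, -2.2]
grip_width: 0.105
grip_force: 40.0
clock: 6.52
eef_pos: [0.5059, 0.2298, 0.3886]
ee_rot: [0.637, 0.771, 0.001, 0.0]
ft_force: [0.8, -0.1, -2.6]
grip_width: 0.101
grip_force: 40.0
t 6.53 pos [0.5059 0.2298 0.3886] F [ 0.81 -0.1  -2.59] w 0.101 gf 40.0 j [ 0.33 -0.14  1.64  0.    1.64  0.14]
go cm [-50.81   5.97   0.21] rot [ 0.001 -0.001  0.13 ]
```

Gripped and lifted clear. Next: carry it across, then yaw and tilt.

```bash
python3 -m creep '[{"gripper":0,"dx":-3,"dy":0,"dz":0,"rx":0,"ry":0,"rz":0},{"gripper":0,"dx":-5,"dy":0,"dz":0,"rx":0,"ry":0,"rz":0},{"gripper":0,"dx":-5,"dy":0,"dz":0,"rx":0,"ry":0,"rz":0.03},{"gripper":0,"dx":-5,"dy":0,"dz":0,"rx":0,"ry":0,"rz":0.03},{"gripper":0,"dx":-5,"dy":0,"dz":0,"rx":0,"ry":0,"rz":0.03},{"gripper":0,"dx":-5,"dy":0,"dz":0,"rx":0,"ry":0,"rz":0.03},{"gripper":0,"dx":-5,"dy":0,"dz":0,"rx":0,"ry":0,"rz":0.01},{"gripper":0,"dx":-5,"dy":0,"dz":0,"rx":0,"ry":0,"rz":0}]'|head -3
python3 -m creep '[{"gripper":0,"dx":-5,"dy":0,"dz":0,"rx":0,"ry":0,"rz":0},{"gripper":0,"dx":-3,"dy":0,"dz":0,"rx":0,"ry":0,"rz":0},{"gripper":0,"dx":0,"dy":0,"dz":0,"rx":0,"ry":0,"rz":0},{"gripper":0,"dx":0,"dy":0,"dz":0,"rx":0,"ry":0,"rz":0}]'
python3 -c "
from h import *
togo([.5482,-.2632,.364],3.35,23.5)"
```

```text
clock: 7.52
eef_pos: [0.5543, -0.1478, 0.3811]
ee_rot: [0.686, 0.728, -0.003, -0.004]
clock: 8.02
eef_pos: [0.5595, -0.2258, 0.3824]
ee_rot: [0.686, 0.728, -0.002, -0.003]
ft_force: [-0.1, -0.3, -4.3]
grip_width: 0.105
grip_force: 40.0
t 8.03 pos [ 0.5595 -0.2258  0.3824] F [-0.07 -0.29 -4.3 ] w 0.105 gf 40.0 j [-0.47 -0.03  1.54 -0.    1.63 -0.53]
go cm [-3.67 -1.34  1.84] rot [-0.418 -0.002  0.   ]
```

```bash
python3 -m creep '[{"gripper":0,"dx":-2.0,"dy":-0.7,"dz":0,"rx":0,"ry":0,"rz":0},{"gripper":0,"dx":-1.7,"dy":-0.6,"dz":0,"rx":0,"ry":0,"rz":0},{"gripper":0,"dx":0,"dy":0,"dz":0,"rx":-0.08,"ry":0,"rz":0},{"gripper":0,"dx":0,"dy":0,"dz":0,"rx":-0.12,"ry":0,"rz":0},{"gripper":0,"dx":0,"dy":0,"dz":0,"rx":-0.12,"ry":0,"rz":0},{"gripper":0,"dx":0,"dy":0,"dz":0,"rx":-0.098,"ry":0,"rz":0},{"gripper":0,"dx":0,"dy":0,"dz":0,"rx":0,"ry":0,"rz":0},{"gripper":0,"dx":0,"dy":0,"dz":0,"rx":0,"ry":0,"rz":0}]'
python3 - <<'E'
from h import *
from bench import ctrl
import cv2
togo([.5482,-.2632,.264],3.35,23.5)
im,d=ctrl.camera("side");p=ctrl.camera_params("side");z=dict(d=d,**p)
s2,t2=ctrl.camera("top")
cv2.imwrite("pics/s2.png",im[:,:,::-1]);np.savez("s2.npz",im=im,**z)
E
```

```text
clock: 9.02
eef_pos: [0.5492, -0.2646, 0.385]
ee_rot: [0.671, 0.712, 0.149, 0.141]
ft_force: [0.8, 0.7, -3.4]
grip_width: 0.107
grip_force: 40.0
t 9.03 pos [ 0.5492 -0.2646  0.385 ] F [ 0.83  0.67 -3.35] w 0.107 gf 40.0 j [-0.66 -0.23  1.76  0.28  1.3  -0.75]
go cm [ 0.16 -4.94 11.05] rot [0.002 0.001 0.001]
```

View pics/s2.png

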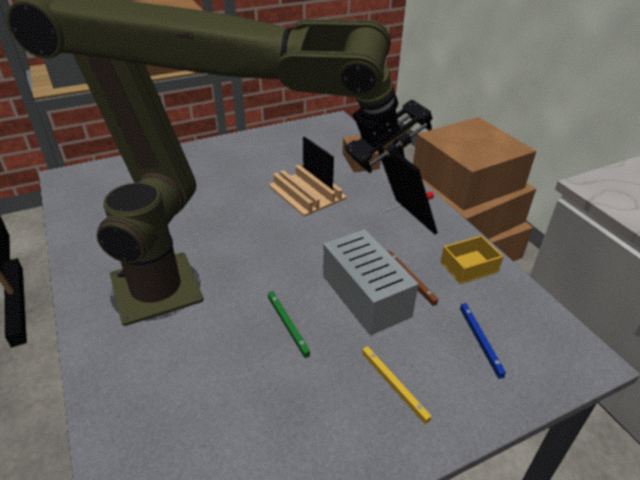

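The picture shows the panel held at (410,190), tilted back above the gap between the chassis (368,280) and the brown bar (412,277). The cover still stands in the rack at (318,162). I'll check how the panel sits in the grip.

Run:
```python
from h import *
from bench import ctrl
z=np.load("s2.npz");P=cloud(z)[140:240,370:445].reshape(-1,3)
s=ctrl.sense();T=R.from_quat(s["ee_rot"])
L=T.inv().apply(P-s["eef_pos"])  # tool: x lateral, y normal, z down the panel
m=(abs(L[:,1])<.03)&(L[:,2]>.02)&(L[:,2]<.21)&(abs(L[:,0])<.12);L=L[m];P=P[m]
A=np.c_[L[:,0],L[:,2],np.ones(len(L))];c,*_=np.linalg.lstsq(A,L[:,1],rcond=None)
print(len(L),"slopes(x,z),off",c.round(4),"res",np.std(A@c-L[:,1]))
print("pct tool xyz",np.percentile(L,[.5,2,98,99.5],axis=0).round(4))
import cv2;print(cv2.minAreaRect((L[:,[0,2]]*1000).astype(np.float32)))
```

```text
1406 slopes(x,z),off [-0.0165 -0.0012 -0.0058] res 0.0018064321882786307
pct tool xyz [[-0.0819 -0.0079  0.0207]
 [-0.0809 -0.0076  0.0228]
 [ 0.075   0.0018  0.1723]
 [ 0.0794  0.0032  0.1767]]
((-1.0758743286132812, 100.55166625976562), (160.69607543945312, 164.88270568847656), 89.93396759033203)
```

```bash
python3 -m creep '[{"gripper":0,"dx":0.16,"dy":-1.65,"dz":3.5,"rx":0,"ry":0,"rz":0},{"gripper":0,"dx":0,"dy":-1.6,"dz":3.68,"rx":0,"ry":0,"rz":0},{"gripper":0,"dx":0,"dy":-1.6,"dz":3.68,"rx":0,"ry":0,"rz":0},{"gripper":0,"dx":0,"dy":-1.6,"dz":3.68,"rx":0,"ry":0,"rz":0},{"gripper":0,"dx":0,"dy":-0.8,"dz":1.84,"rx":0,"ry":0,"rz":0},{"gripper":0,"dx":0,"dy":-0.4,"dz":0.92,"rx":0,"ry":0,"rz":0},{"gripper":0,"dx":0,"dy":0,"dz":0,"rx":0,"ry":0,"rz":0},{"gripper":0,"dx":0,"dy":0,"dz":0,"rx":0,"ry":0,"rz":0}]'
python3 -c "
from h import *
togo([.5482,-.2632,.1639],3.35,23.5)"
```

```text
clock: 10.12
eef_pos: [0.5499, -0.2635, 0.198]
ee_rot: [0.671, 0.712, 0.15, 0.143]
ft_force: [0.7, -0.7, -3.5]
grip_width: 0.107
grip_force: 40.0
t 10.12 pos [ 0.5499 -0.2635  0.198 ] F [ 0.73 -0.72 -3.51] w 0.107 gf 40.0 j [-0.66 -0.15  2.01  0.32  0.99 -0.86]
go cm [ 0.05 -1.53  3.05] rot [0.007 0.002 0.002]
```

```bash
python3 -m creep '[{"gripper":0,"dx":0.05,"dy":-0.35,"dz":0.3,"rx":0,"ry":0,"rz":0},{"gripper":0,"dx":0,"dy":-0.4,"dz":0.9,"rx":0,"ry":0,"rz":0},{"gripper":0,"dx":0,"dy":-0.4,"dz":0.9,"rx":0,"ry":0,"rz":0},{"gripper":0,"dx":0,"dy":-0.2,"dz":0.5,"rx":0,"ry":0,"rz":0},{"gripper":0,"dx":0,"dy":0,"dz":0,"rx":0,"ry":0,"rz":0},{"gripper":0,"dx":0,"dy":0,"dz":0,"rx":0,"ry":0,"rz":0}]'
python3 -c "
from h import *
togo([.5482,-.2632,.1639],3.35,23.5)"
```

```text
clock: 10.88
eef_pos: [0.5472, -0.2626, 0.1667]
ee_rot: [0.671, 0.712, 0.149, 0.141]
ft_force: [0.9, -0.4, -3.9]
grip_width: 0.104
grip_force: 40.0
t 10.88 pos [ 0.5472 -0.2626  0.1667] F [ 0.86 -0.36 -3.87] w 0.104 gf 40.0 j [-0.66 -0.13  2.04  0.34  0.94 -0.88]
go cm [-0.07 -0.02  0.3 ] rot [0.004 0.001 0.001]
```

Creep down 1 mm at a time to feel the bench.

```bash
python3 -m creep '[{"gripper":0,"dx":0,"dy":-0.05,"dz":0.1,"rx":0,"ry":0,"rz":0},{"gripper":0,"dx":0,"dy":-0.05,"dz":0.1,"rx":0,"ry":0,"rz":0},{"gripper":0,"dx":0,"dy":0,"dz":0,"rx":0,"ry":0,"rz":0}]' |grep -v rot
python3 -m creep '[{"gripper":0,"dx":0,"dy":-0.05,"dz":0.1,"rx":0,"ry":0,"rz":0},{"gripper":0,"dx":0,"dy":0,"dz":0,"rx":0,"ry":0,"rz":0}]' |grep -v rot
python3 -c "
from h import *
togo([.5482,-.2632,.1639],3.35,23.5)"
```

```text
clock: 11.25
eef_pos: [0.5468, -0.2624, 0.1642]
ft_force: [0.4, 0.6, -3.9]
grip_width: 0.11
grip_force: 40.0
clock: 11.5
eef_pos: [0.5467, -0.2624, 0.163]
ft_force: [-0.3, 0.1, -3.8]
grip_width: 0.101
grip_force: 40.0
t 11.5 pos [ 0.5467 -0.2624  0.163 ] F [-0.29  0.09 -3.77] w 0.101 gf 40.0 j [-0.66 -0.12  2.04  0.34  0.93 -0.88]
go cm [-0.09  0.17 -0.03] rot [0.004 0.    0.001]
```

```bash
python3 -m creep '[{"gripper":0,"dx":0,"dy":-0.03,"dz":0.1,"rx":0,"ry":0,"rz":0},{"gripper":0,"dx":0,"dy":0,"dz":0,"rx":0,"ry":0,"rz":0}]' |grep -E "pos|ft"
python3 -m creep '[{"gripper":0,"dx":0,"dy":-0.03,"dz":0.1,"rx":0,"ry":0,"rz":0},{"gripper":0,"dx":0,"dy":0,"dz":0,"rx":0,"ry":0,"rz":0}]' |grep -E "pos|ft"
python3 - <<'E'
from h import *
from bench import ctrl
import cv2
togo([.5482,-.2632,.1639],3.35,23.5)
im,d=ctrl.camera("side");cv2.imwrite("pics/s3.png",cv2.resize(im[160:360,290:490,::-1],(600,600),interpolation=2))
E
```

```text
eef_pos: [0.5469, -0.2624, 0.162]
ft_force: [1.0, 0.5, -4.3]
eef_pos: [0.5473, -0.2626, 0.1618]
ft_force: [-2.3, 1.7, 0.7]
t 12.0 pos [ 0.5473 -0.2626  0.1618] F [-2.29  1.68  0.7 ] w 0.103 gf 40.0 j [-0.66 -0.12  2.04  0.34  0.93 -0.88]
go cm [-0.07  0.17 -0.16] rot [0.005 0.001 0.001]
```

View pics/s3.png

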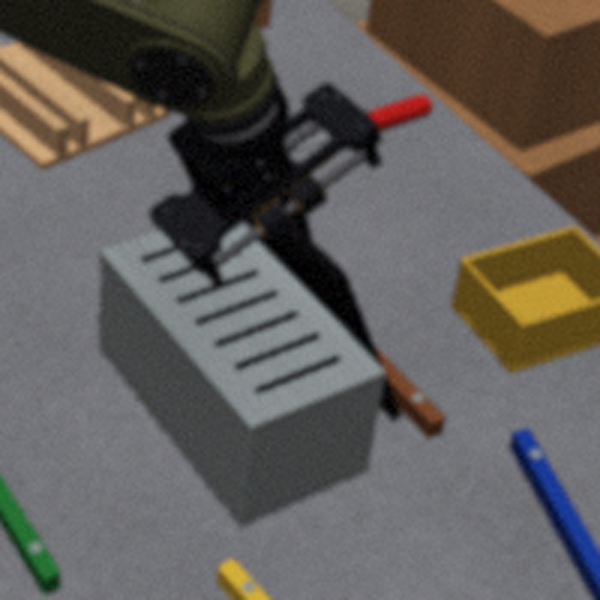

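The picture shows the panel foot just behind the brown bar at about (385,400), and the force reading shows it bearing on the bench. I'll release now.

```bash
python3 -m creep '[{"gripper":1.4,"dx":0,"dy":0,"dz":0,"rx":0,"ry":0,"rz":0},{"gripper":1.8,"dx":0,"dy":0,"dz":0,"rx":0,"ry":0,"rz":0},{"gripper":2.4,"dx":0,"dy":0,"dz":0,"rx":0,"ry":0,"rz":0},{"gripper":3.4,"dx":0,"dy":0,"dz":0,"rx":0,"ry":0,"rz":0},{"gripper":3.4,"dx":0,"dy":0,"dz":0,"rx":0,"ry":0,"rz":0},{"gripper":3.4,"dx":0,"dy":0,"dz":0,"rx":0,"ry":0,"rz":0}]' 5 
python3 -m creep '[{"gripper":3.4,"dx":0,"dy":0,"dz":-0.5,"rx":0,"ry":0,"rz":0},{"gripper":3.4,"dx":0,"dy":0,"dz":-1,"rx":0,"ry":0,"rz":0},{"gripper":3.4,"dx":0,"dy":0,"dz":-2,"rx":0,"ry":0,"rz":0},{"gripper":3.4,"dx":0,"dy":0,"dz":-2,"rx":0,"ry":0,"rz":0},{"gripper":3.4,"dx":0,"dy":0,"dz":-5,"rx":0,"ry":0,"rz":0},{"gripper":3.4,"dx":0,"dy":0,"dz":-5,"rx":0,"ry":0,"rz":0},{"gripper":3.4,"dx":0,"dy":0,"dz":-5,"rx":0,"ry":0,"rz":0},{"gripper":3.4,"dx":0,"dy":0,"dz":0,"rx":0,"ry":0,"rz":0}]'
python3 - <<'E'
from h import *
from bench import ctrl
import cv2
for n in("side","top"):
    im,d=ctrl.camera(n);p=ctrl.camera_params(n);np.savez(n+"4.npz",im=im,d=d,**p)
    if n=="side":a=cv2.resize(im[140:340,290:490],(400,400),interpolation=2)
    else:b=cv2.resize(im[130:270,310:450],(400,400),interpolation=2)
cv2.imwrite("pics/f4.png",np.hstack([a,b])[:,:,::-1])
P=cloud(np.load("top4.npz"))[130:270,310:450].reshape(-1,3)
c,s=np.cos(np.radians(3.35)),np.sin(np.radians(3.35));o=P-[.6259,-.2587,0]
Q=np.c_[o[:,0]*c+o[:,1]*s,-o[:,0]*s+o[:,1]*c,o[:,2]]
for lo in range(30,220,20):
    m=(Q[:,2]>lo/1e3)&(Q[:,2]<lo/1e3+.02)&(Q[:,0]>-.066 if lo<125 else Q[:,0]>-.2)
    print(lo,m.sum(),np.percentile(Q[m],[3,50,97],axis=0)[:,:2].round(3).tolist() if m.sum()>5 else "")
E
```

```text
clock: 12.8
eef_pos: [0.5471, -0.2624, 0.161]
ee_rot: [0.671, 0.712, 0.149, 0.141]
ft_force: [0.8, 0.8, 0.2]
grip_width: 0.354
grip_force: 0.0
clock: 13.8
eef_pos: [0.465, -0.2686, 0.3559]
ee_rot: [0.671, 0.712, 0.149, 0.147]
ft_force: [0.0, 1.4, 0.5]
grip_width: 0.357
grip_force: 0.0
30 116 [[-0.025, -0.074], [-0.019, 0.005], [-0.016, 0.079]]
50 131 [[-0.034, -0.073], [-0.029, 0.006], [-0.025, 0.079]]
70 153 [[-0.043, -0.073], [-0.037, -0.0], [-0.03, 0.08]]
90 196 [[-0.052, -0.07], [-0.046, 0.0], [-0.04, 0.076]]
110 130 [[-0.061, -0.074], [-0.056, 0.023], [-0.051, 0.08]]
130 198 [[-0.07, -0.067], [-0.064, 0.011], [-0.058, 0.079]]
150 103 [[-0.08, -0.001], [-0.074, 0.037], [-0.066, 0.08]]
170 92 [[-0.088, 0.007], [-0.084, 0.043], [-0.079, 0.079]]
190 233 [[-0.103, 0.006], [-0.097, 0.043], [-0.088, 0.08]]
210 1
```

View pics/f4.png

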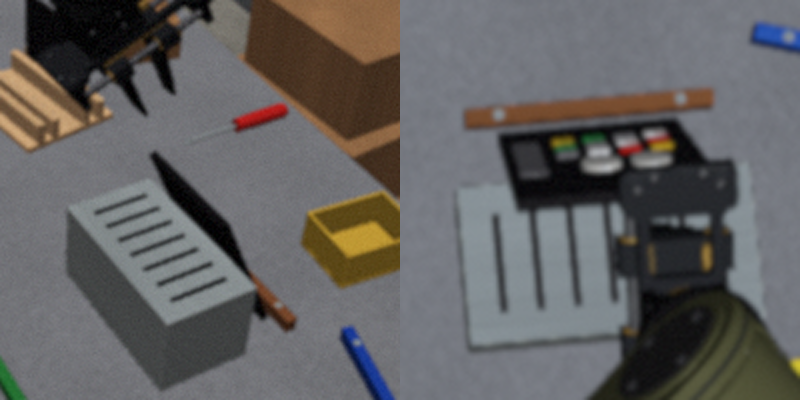

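The picture shows the panel leaning on the chassis with its buttons outwards, centred behind the brown bar, and the gripper is clear. It measures a tilt of about 24°, a foot gap of about 3 mm and an offset of about 3 mm.

```bash
python3 -c "
from bench import ctrl
print(ctrl.close_job())"
```

```text
the job is handed in; nothing more can be done
None
```

I handed the job in: the control panel rests by itself against the chassis, buttons outwards, tilted back about 24°, its foot about 3 mm behind the stop bar and about 3 mm off centre, with the cover still in the rack; the hand-in returned no verdict.

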